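# Hold the spring probe square on the ringed spot of a stabilised-soil slab

### The arm

A 6-joint arm with a two-finger parallel gripper is mounted at the origin on a cart in front of the work surface, level with it; the furniture and walls round the work are solid. World frame = base frame: x ahead of the robot, y to its left, z up, the work surface at z = 0. Lengths are in mm, angles in rad, forces in N, time in s.
With the tool pointing down it reaches from about 400 to 925 mm from the base axis. Payload 12.5 kg.
Tool frame: the origin (TCP) lies on the mounting face of the last link; the fingertips stand 190 mm ahead of it and the grasp point (between the pads) lies 171 mm ahead of it (env.tcp_to_tips is the distance from the TCP to the fingertips, in mm); x points along the fingers, y is the direction in which the jaws open and shut, and the axes are right-handed (so a half turn about x gives the same grasp; the last joint's range is limited). The gripper opens to 95 mm and grips with 3 to 60 N. Pads are 20 mm wide; open, the fingers measure 119 mm over their backs; the gripper's body (75 mm by 180 mm) begins 59 mm behind the grasp point.
Start: joints at [-1.279, 0.491, 1.559, -0, 1.092, -0.106], TCP at [242.138, -576.189, 404.761] pointing down, gripper open.
Joint ranges: [-3.1, 3.1], [-0.84, 2.19], [0.05, 2.79], [-1.13, 4.28], [0.06, 2.93], [-2.69, 2.69]. Speed limits (rad/s): [2.22, 2.22, 2.79, 3.14, 3.14, 3.14].

### API

Orientations are given as [roll, pitch, yaw] about the fixed x, y, z axes, in that order (R = Rz(yaw) Ry(pitch) Rx(roll)).
In Python, from cell import monitor, cams, job, env gives the robot as it stands. The module is installed in compiled form; this text tells all that it offers.
- The arm moves only by the tool apply_moves, never from a script. Its argument "series" is a list of rows, each a list of 3 entries, a list of its own where there are three numbers: the closure, from -1 (fully open) to 1 (shut), so that 0 is half open, then the shift along the tool's x, y, z in cm, then the turn about the tool's x in rad. A call has 1 to 20 rows; each row is the pose to reach, as a shift and turn from the pose commanded when the call began, along the tool's axes at that moment; what a row does not reach only later rows make up. A row lasts 1/8 s, in which the tool goes at most 62.5 mm and 10.7 degrees, less where a joint would pass 70% of its speed; a pose out of reach is approached as far as the arm can. A call with a gripper value outside its range is refused whole. The fingers move at their own pace and stop on an object; the grip force is fixed at half the most. Time passes only in rows, so rows that repeat a pose let the fingers close. It gives the time, the measured TCP pose, the force and the opening at its end, in the units of the state.
- monitor.state(): the state, without advancing time (a new reading comes with each control period).
- cams.read_camera(name): name is "scene" or "top" or "wrist"; returns a dict with "image" (384x512x3 uint8, red, green, blue), "fx", "fy", "cx", "cy" (pixels), "k1" (the pictures are not rectified: a ray, as slopes to the right and down, at radius r is drawn at 1 + k1 r^2 times it, then the intrinsics apply), "position" and "orientation" of the camera in the world. Camera axes: x right, y down, z forward; pixel columns grow to the right and rows downward; lengths in mm; the calibration is good to about 2 mm. A picture is of the moment at which its call begins. There is no depth.
- job.job_done(): hands the job in, once; it reports no verdict.
The state is a dict: "t": time; "joints": joint angles; "qvel": joint speeds; "tau": joint torques, N m; "eef_pos": TCP position; "tcp_rot": TCP orientation; "ft_force": force on the tool from outside, world axes, zero at the start; "moment": the same for the moment, N m; "opening": opening from 0.0 (shut) to 1.0 (fully open).
Only numpy, scipy, OpenCV 4.12 (cv2) and the standard library are available. Lean on these libraries where they do the work, as an engineer would, in place of code of your own. Each camera call takes 0.05 s, during which the arm holds its last target. There are 200 camera calls.

### The job

Take the spring probe by its handle, lift it up and off its two-pronged hook, and set its tip on the middle of the ring drawn on the sloping slab, with the probe square to the slab's face. Press gently until the plunger is about halfway in, never all the way, and finish while still holding it there in the gripper, pressing. Do not touch the slab marked with a cross, and leave everything else where it is.

Things in the scene. Friction and masses are not known exactly. Their poses are not given: they have to be found in the camera images.
- probe_grip (a point): centre of the spring probe's round metal handle, 24 mm in diameter and 64 mm long, to be gripped round its middle. z points along the probe's axis from tip to handle. The probe is 149 mm long, about 0.135 kg; with the plunger out its tip is 117 mm from this point along -z. It starts upright, hanging by its flange in a two-pronged hook.
- probe: the whole spring probe: handle on top; below it a thin flange, 34 mm in diameter, 5 mm thick, that rests on the hook; then a barrel 18 mm in diameter, 62 mm long, and out of its end a sprung plunger 8 mm in diameter with a round end. Origin on the axis in the flange's underside, 37 mm below probe_grip; z towards the handle.
- probe_tip (a point): the end of the plunger, the probe's lower tip (moves with the plunger); z points along the probe towards the handle
- plunger (a joint): how far the plunger is pushed into the barrel: 0 = fully out (18 mm stand out), 0.012 m = all the way in. A spring of 500 N/m pushes it out: about 3 N holds it halfway, 6 N all the way in.
- hook_stand: fixed stand with the hook; origin on the worktop straight below the hanging probe. Grey base 150 x 100 mm, 10 mm thick; a post 22 mm across, 129 mm high, stands 62 mm from the origin along +x and carries the hook. Nothing stands above the hook.
- hook (a point): middle of the hook, between the prongs, 130 mm above the worktop at the level of their tops, where the flange's underside rests; axes as hook_stand. Two round prongs, 6 mm thick with a 22 mm gap, run from the post along -x; their ends, 26 mm from here, turn up by 10 mm, so the flange must rise more than that before leaving towards -x.
- ring_mark (a point): centre of the white ring (24 mm in diameter) drawn on the sloping upper face of the ring-marked slab. z is the outward normal of the face, 15 degrees off vertical, leaning roughly towards the robot; x points up the slope, y level. From here the face extends 45 mm along +x, 65 mm along -x, 35 mm along +y, 75 mm along -y.
- ring_cradle: fixed grey cradle with the ring-marked slab, a hard grey sawn slab of stabilised soil, 110 x 110 x 30 mm; origin on the worktop under the slab's middle, x towards the high edge. Together they cover 130 x 110 mm and are at most 80 mm high.
- cross_cradle: fixed cradle with the other slab, of the same size and slope but marked with a white diagonal cross; not to be touched. Origin and axes as for ring_cradle.
- jar_1: bystander: sample jar with a lid, 62 mm across, 78 mm high; origin at the centre of its underside
- weight_500g: bystander: brass-coloured knobbed weight, 38 mm across, 52 mm high; origin at the centre of its underside
There are look-alikes about, which are no part of the job. There is more than one size of the probe; the job needs the largest.

How it is judged:
By the outcome, as a careful person would: the job done as asked, in the order asked, and still so for the second after the job is handed in, while the arm keeps its last pose, push and grip.
It also fails if it takes over 42 s, if anything falls off the work surface, if the arm or the gripper's body presses on something with over 40 N, if the wrist force passes 120 N, or if a joint passes its speed limit or range.

## Working session

There is one attempt and no reset: what is moved stays moved. The work goes in short steps, Python scripts to look and compute and a tool call to move; the robot and the scene stay as the last step left them, time stands still between calls to the robot, and variables do not carry over. Pictures are saved under pics/ and viewed, about 8 in all and at most 12, crops included, and the job is handed in when it is done.

Besides the shell and the picture viewer there is one more tool, called after ">>>" in YAML: its name, and indented under it one key for each argument. apply_moves: Moves the arm, as the interface text tells. Its arguments: {"type":"object","properties":{"series":{"type":"array"}},"required":["series"]}

```bash
ls; mkdir -p pics; python3 - <<'E'
from cell import monitor,cams,env
import cv2
print(monitor.state())
for n in("scene","top"):
    c=cams.read_camera(n); cv2.imwrite(f"pics/{n}0.png",c["image"][:,:,::-1])
    print(n,{k:v for k,v in c.items() if k!="image"})
E
```

```text
pics
{'t': 0.0, 'joints': array([-1.27859760e+00,  4.91581134e-01,  1.55945786e+00,  2.09923994e-05,
        1.09168793e+00, -1.05560738e-01]), 'qvel': array([-2.48541719e-03,  2.23151217e-06, -1.31029925e-03,  4.64292991e-04,
       -5.66553795e-05, -1.55897795e-03]), 'tau': array([-2.70934024e-04, -6.12653947e+01, -2.58191621e+01,  6.91592158e-02,
        4.81527625e-02, -1.36040594e-04]), 'eef_pos': array([ 242.13235448, -576.15919227,  404.14532397]), 'tcp_rot': array([-1.69276949,  1.5696619 ,  1.84657294]), 'ft_force': array([-0.37631421, -0.32471142,  0.95490247]), 'moment': array([-0.04314505, -0.00786504,  0.04167714]), 'opening': 1.0015622867948253}
scene {'fx': 495.876671053362, 'fy': 495.876671053362, 'cx': 258.57210102058116, 'cy': 197.72442145023916, 'k1': 0.024379531508687574, 'position': array([-328.07410804,  266.21860421,  930.81593373]), 'orientation': array([-2.29144045,  0.0136577 , -1.8162512 ])}
top {'fx': 413.37411043632864, 'fy': 413.37411043632864, 'cx': 257.99726472354354, 'cy': 197.09403001837475, 'k1': -0.1303247339526579, 'position': array([ 413.63240004,   56.67797196, 1298.07523945]), 'orientation': array([-3.02746829,  0.00708615, -1.58053229])}
```

View pics/scene0.png

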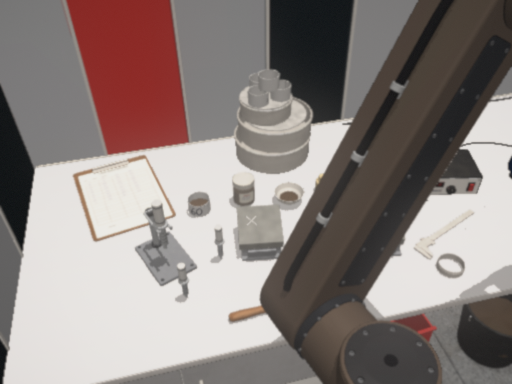

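View pics/top0.png

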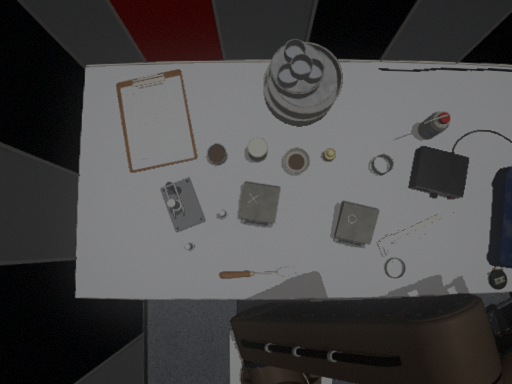

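Scene picture: three probes, at (158,215) hanging in the hook and at (218,240) and (183,278) standing loose. Top picture: the hanging probe is at (172,203), the two small ones at (222,214) and (188,246). The ring slab is at (355,222) and the cross slab at (259,203). The hanging probe fits (on the hook, largest). I'll confirm this in one enlarged crop.

```bash
cat > h.py <<'E'
import numpy as np, cv2
from scipy.spatial.transform import Rotation as Ro
from cell import monitor,cams,env
def rays(c,uv):
    uv=np.atleast_2d(np.array(uv,float)); xd=(uv-[c["cx"],c["cy"]])/[c["fx"],c["fy"]]; x=xd.copy()
    for _ in range(30): x=xd/(1+c["k1"]*(x**2).sum(1,keepdims=True))
    d=np.c_[x,np.ones(len(x))]@Ro.from_euler("xyz",c["orientation"]).as_matrix().T
    return d/np.linalg.norm(d,axis=1,keepdims=True)
def onz(c,uv,z):
    d=rays(c,uv); p=c["position"]; return p+d*((z-p[2])/d[:,2:3])
def tri(c1,u1,c2,u2):
    a,b=rays(c1,u1)[0],rays(c2,u2)[0]; p,q=c1["position"],c2["position"]
    s,t=np.linalg.lstsq(np.c_[a,-b],q-p,rcond=None)[0]
    return (p+s*a+q+t*b)/2, np.linalg.norm(p+s*a-q-t*b)
def proj(c,P):
    R=Ro.from_euler("xyz",c["orientation"]).as_matrix(); v=(np.atleast_2d(P)-c["position"])@R; x=v[:,:2]/v[:,2:]
    return x*(1+c["k1"]*(x**2).sum(1,keepdims=True))*[c["fx"],c["fy"]]+[c["cx"],c["cy"]]
E
python3 - <<'E'
from h import *
t=cams.read_camera("top"); s=cams.read_camera("scene")
f=lambda c,x,y,w,h,k:cv2.resize(c["image"][y:y+h,x:x+w],None,fx=k,fy=k,interpolation=cv2.INTER_CUBIC)
a=np.hstack([f(t,152,168,80,90,4.444),f(t,320,190,80,90,4.444)])
a=f(t,152,168,80,90,3.333);b=f(t,325,192,66,75,4);c=f(s,120,180,120,130,2.3077)
print(a.shape,b.shape,c.shape)
cv2.imwrite("pics/crop1.png",np.hstack([x[:299] for x in(a,b,c)])[:,:,::-1])
E
```

```text
(300, 267, 3) (300, 264, 3) (300, 277, 3)
```

View pics/crop1.png

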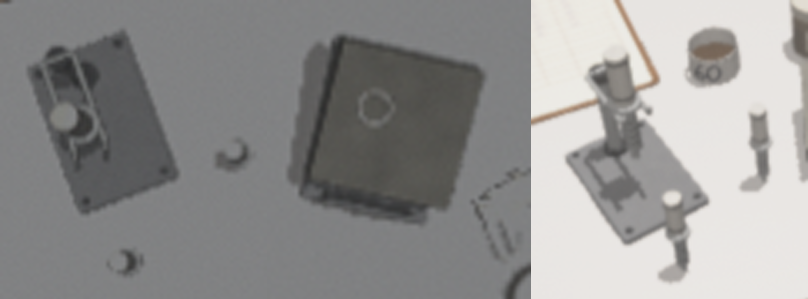

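The crop confirms it: the hanging probe (top px about (171.5,203)) is clearly the largest. Its prongs open towards the robot, and the ring is at top px about (352.5,218.8).

The moves can't pitch the tool, so the 15° tilt will have to come from pivoting the handle in the jaws. I plan to lean the barrel gently against a fixed hook prong during the lift-off.

```bash
python3 - <<'E'
from h import *
np.set_printoptions(precision=1,suppress=True)
t=cams.read_camera("top"); s=cams.read_camera("scene"); st=monitor.state()
a=lambda x,y:(152+x/3.333-.0,168+y/3.333); b=lambda x,y:(325+(x-267)/4,192+y/4)
print("probe top z199",onz(t,a(65,117),199), onz(s,(156.8,203.0),199), tri(t,a(65,117),s,(156.8,203)))
B=onz(t,[a(30,68),a(125,30),a(178,178),a(85,212)],10);print("base",B,B.mean(0))
e=(B[1]-B[2])+(B[0]-B[3]); print("hook x yaw deg?",np.degrees(np.arctan2(e[1],e[0])),np.linalg.norm(e)/2)
print("ring",onz(t,b(377,107),68.3))
F=np.vstack([onz(t,[b(342,38),b(483,70)],80),onz(t,[b(445,207),b(312,187)],51.5)]);print("face",F,F.mean(0))
e=(F[0]-F[3])+(F[1]-F[2]); print("slab yaw",np.degrees(np.arctan2(e[1],e[0])),np.linalg.norm(F[0]-F[1]))
e=F[0]-F[1];print(np.degrees(np.arctan2(e[1],e[0]))-90)
R=Ro.from_euler("xyz",st["tcp_rot"]).as_matrix(); print(R); 
w=cams.read_camera("wrist"); print("wrist cam in tool",R.T@(w["position"]-st["eef_pos"]),R.T@Ro.from_euler("xyz",w["orientation"]).as_matrix(),w["fx"])
E
```

```text
probe top z199 [[525.9 296.2 199. ]] [[523.8 295.7 199. ]] (array([526. , 296.2, 197.3]), np.float64(0.7536878163320173))
base [[592.4 371.8  10. ]
 [627.8 280.9  10. ]
 [486.6 229.5  10. ]
 [455.3 317.3  10. ]] [540.5 299.9  10. ]
hook x yaw deg? 20.832982827150843 148.8415668776148
ring [[ 486.4 -218.2   68.3]]
face [[ 537.4 -191.    80. ]
 [ 512.3 -296.7   80. ]
 [ 411.  -271.8   51.5]
 [ 427.7 -170.6   51.5]] [ 472.1 -232.5   65.8]
slab yaw -12.150451207632354 108.6858523325457
-13.398646270988806
[[-0.   0.4 -0.9]
 [ 0.  -0.9 -0.4]
 [-1.  -0.  -0. ]]
wrist cam in tool [ 19.7   0.5 -77.9] [[-0.  -0.3  1. ]
 [ 1.   0.   0. ]
 [-0.   1.   0.3]] 291.76477351675857
```

```bash
cat >> h.py <<'E'
def tool():
    st=monitor.state(); R=Ro.from_euler("xyz",st["tcp_rot"]).as_matrix()
    return st,R,np.degrees(np.arctan2(R[1,1],R[0,1]))
def shift(P,a_deg,frm=None):  # TCP target -> shift cm in tool axes, turn rad (turn + reduces a)
    st,R,a=tool(); f=st["eef_pos"] if frm is None else np.array(frm)
    print("a",a,"shift cm",R.T@(np.array(P)-f)/10,"turn",-np.radians((a_deg-a+180)%360-180),"z",f[2])
E
python3 -c "
from h import *
shift([480,-200,440],-25)"
```

```text
a -67.20635725659804 shift cm [ -3.53107874 -25.46563702 -36.50120701] turn -0.736639899400637 z 404.62555535908274
```

>>> apply_moves:
  series:
    - [-1,[-3.5,-4,-5],-0.1]
    - [-1,[-3.5,-8,-10],-0.2]
    - [-1,[-3.5,-12,-15],-0.3]
    - [-1,[-3.5,-16,-20],-0.4]
    - [-1,[-3.5,-20,-25],-0.5]
    - [-1,[-3.5,-24,-31],-0.6]
    - [-1,[-3.5,-25.5,-36.5],-0.74]
    - [-1,[-3.5,-25.5,-36.5],-0.74]
    - [-1,[-3.5,-25.5,-36.5],-0.74]

```text
t: 1.48
eef_pos: [480.2, -199.2, 439.5]
tcp_rot: [-0.858, 1.57, -2.861]
ft_force: [-0.4, 0.2, -0.1]
opening: 1.001
```

```bash
python3 -c "
from h import *
w=cams.read_camera('wrist');np.save('w1.npy',w,allow_pickle=True)
cv2.imwrite('pics/w1.png',w['image'][:,:,::-1])
s=cams.read_camera('scene')
print(proj(w,[486,-218,68]),w['position'],monitor.state()['eef_pos'],monitor.state()['joints'])
shift([525.5,296,440],20.8)"
```

```text
[[260.97086948 185.40037486]] [ 513.46356022 -129.41663695  419.84877557] [ 479.27631217 -200.45416016  439.6052065 ] [-5.23270889e-01  3.03875703e-01  1.76802760e+00 -4.07090276e-04
  1.07007414e+00 -8.86497106e-02]
a -24.890761947583854 shift cm [ -0.04765628 -16.70224663 -46.97944092] turn -0.7974542337302748 z 439.6052065033917
```

View pics/w1.png

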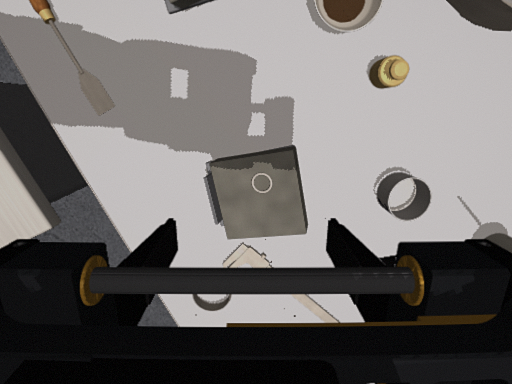

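Wrist view: the ring is at (262,183), predicted (261,185), so it agrees within about 2 mm. On to the hook.

>>> apply_moves:
  series:
    - [-1,[0,-2,-5],-0.09]
    - [-1,[0,-4,-10.5],-0.18]
    - [-1,[0,-6,-16],-0.27]
    - [-1,[0,-8,-21.5],-0.36]
    - [-1,[0,-10,-27],-0.45]
    - [-1,[0,-12,-32.5],-0.54]
    - [-1,[0,-14,-38],-0.63]
    - [-1,[0,-15.5,-43],-0.72]
    - [-1,[0,-16.7,-47],-0.8]
    - [-1,[0,-16.7,-47],-0.8]
    - [-1,[0,-16.7,-47],-0.8]

```text
t: 2.95
eef_pos: [525.8, 295.4, 439.5]
tcp_rot: [-1.061, 1.57, -2.267]
ft_force: [-0.4, -0.4, -0.2]
opening: 0.997
```

```bash
python3 -c "
from h import *
w=cams.read_camera('wrist');np.save('w2.npy',w,allow_pickle=True)
cv2.imwrite('pics/w2.png',w['image'][:,:,::-1])
print(proj(w,[525.5,296,199]),proj(w,[525.5,296,130]),w['position'],monitor.state()['joints'])
w1=np.load('w1.npy',allow_pickle=True).item(); t=cams.read_camera('top')
print('ring',tri(w1,(262,183),t,(352.5,218.75)),onz(w1,(262,183),68.3))
shift([525.5,296,440],20.8)"
```

```text
[[250.15089193 207.04206834]] [[250.43185302 185.17109474]] [499.37434824 367.23573473 419.81050552] [ 4.02195429e-01  4.27178187e-01  1.57019782e+00 -3.75623177e-04
  1.14459944e+00  3.81558770e-02]
ring (array([ 487.32287245, -221.16554425,   50.27449953]), np.float64(2.153332153749502)) [[ 488.44990718 -215.64981965   68.3       ]]
a 20.87108871955659 shift cm [-0.0127722   0.00172829 -0.07487337] turn 0.0012407322172895323 z 439.87247013643275
```

View pics/w2.png

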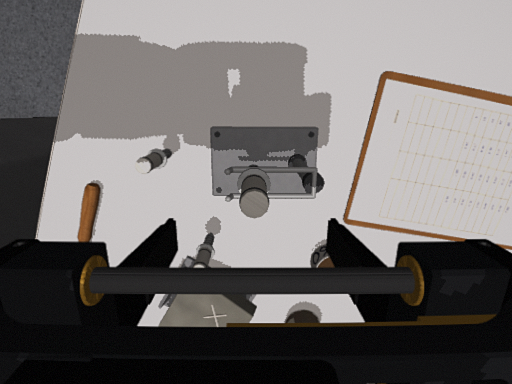

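Wrist view: the handle top is at (254,203), predicted (250,207), a few mm off. The prongs are level in the picture, so the jaw axis lies along the hook's x. I'll combine the estimates.

```bash
python3 -c "
from h import *
w=np.load('w2.npy',allow_pickle=True).item()
p=onz(w,(254,203),199)[0];print(p)
q=(p[:2]+np.array([526,296.2]))/2;print(q)
shift([*q,167+171],20.8)"
```

```text
[527.15346236 300.26869807 199.        ]
[526.57673118 298.23434904]
a 20.87108871955659 shift cm [10.18717297  0.18256055 -0.24789036] turn 0.0012407322172895323 z 439.87247013643275
```

>>> apply_moves:
  series:
    - [-1,[0,0.2,-0.25],0]
    - [-1,[3,0.2,-0.25],0]
    - [-1,[6,0.2,-0.25],0]
    - [-1,[8.5,0.2,-0.25],0]
    - [-1,[10.2,0.2,-0.25],0]
    - [-1,[10.2,0.2,-0.25],0]
    - [0.2,[10.2,0.2,-0.25],0]
    - [0.4,[10.2,0.2,-0.25],0]
    - [0.4,[10.2,0.2,-0.25],0]
    - [0.4,[10.2,0.2,-0.25],0]

```text
t: 4.3
eef_pos: [526.4, 300.1, 338.0]
tcp_rot: [1.368, 1.57, 0.164]
ft_force: [0.6, -0.1, 0.2]
opening: 0.636
```

```bash
python3 -c "
from h import *
w=cams.read_camera('wrist')['image']; s=cams.read_camera('scene')['image']
a=w[60:300,130:380]; b=s[170:290,110:240]
a=cv2.resize(a,(400,384)); b=cv2.resize(b,(400,370),interpolation=2)
cv2.imwrite('pics/c3.png',np.hstack([a[:370],b])[:,:,::-1])
st=monitor.state();print(st)"
```

```text
{'t': 4.4, 'joints': array([ 4.09098743e-01,  5.36297816e-01,  1.67954658e+00, -1.20007950e-04,
        9.25608331e-01,  4.21346718e-02]), 'qvel': array([ 0.00055514,  0.00096752, -0.00030873, -0.00366045, -0.00267503,
       -0.00097749]), 'tau': array([ 2.08262682e-03, -6.11404538e+01, -2.27009118e+01,  6.68422342e-02,
        3.39827396e-02,  1.07302453e-04]), 'eef_pos': array([526.42935773, 300.05743018, 337.80263505]), 'tcp_rot': array([ 1.01211932,  1.5706267 , -0.19164077]), 'ft_force': array([ 0.2717611 , -0.49510359, -0.04482041]), 'moment': array([-0.02527358, -0.09623974, -0.00158179]), 'opening': 0.5513681200316516}
```

View pics/c3.png

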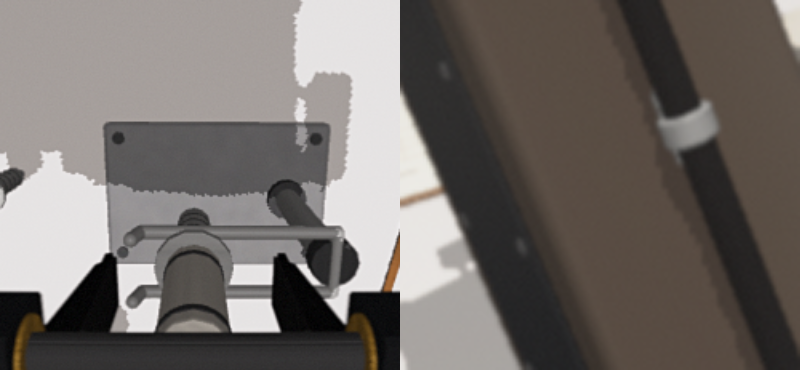

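Crop: the handle is centred between the fingers, with the fingertips at 112 and 278 and the handle at 195. The scene camera's view is blocked by the arm. Closing, then lifting 45 mm.

>>> apply_moves:
  series:
    - [1,[0,0,0],0]
    - [1,[0,0,0],0]
    - [1,[0,0,0],0]
    - [1,[0,0,0],0]
    - [1,[0,0,0],0]
    - [1,[0,0,0],0]
    - [1,[0,0,0],0]
    - [1,[0,0,0],0]
    - [1,[0,0,0],0]
    - [1,[-1,0,0],0]
    - [1,[-2,0,0],0]
    - [1,[-3,0,0],0]
    - [1,[-4,0,0],0]
    - [1,[-4.5,0,0],0]
    - [1,[-4.5,0,0],0]
    - [1,[-4.5,0,0],0]

```text
t: 6.4
eef_pos: [526.4, 300.0, 382.4]
tcp_rot: [-1.36, 1.57, -2.564]
ft_force: [0.1, -0.1, -1.3]
opening: 0.246
```

```bash
python3 -c "
from h import *
c=cams.read_camera('wrist');w=c['image'];t=cams.read_camera('top')['image']
np.save('w4.npy',c,allow_pickle=True)
a=w[60:270,130:380]; b=t[160:240,140:240]
cv2.imwrite('pics/c4.png',np.hstack([cv2.resize(a,(476,400)),cv2.resize(b,(320,400),interpolation=2)])[:,:,::-1])
st=monitor.state();print(st['eef_pos'],st['ft_force'],st['moment'],st['opening'])"
```

```text
[526.42833291 300.03693222 382.32766662] [-0.39668017 -0.16127719 -1.43681621] [ 0.03197775 -0.13761874 -0.02212513] 0.24836948793918667
```

View pics/c4.png

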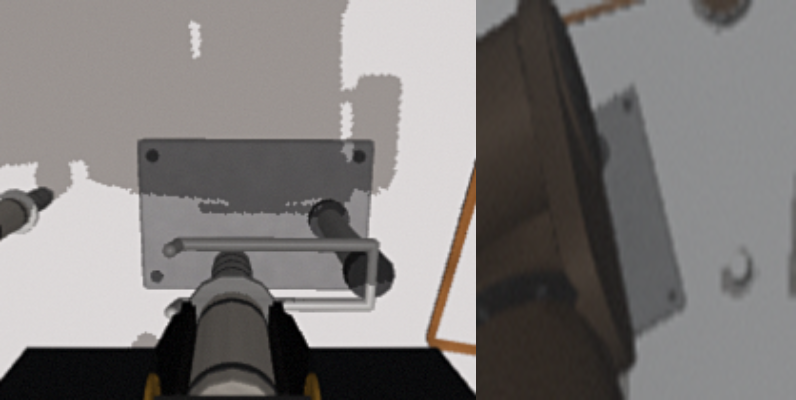

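The probe is held (opening 24 mm, about 1.3 N of weight). Now I'll lean it against the near prong (tool +z), watching the force.

>>> apply_moves:
  series:
    - [1,[0,0,0.3],0]
    - [1,[0,0,0.6],0]
    - [1,[0,0,0.9],0]
    - [1,[0,0,1.2],0]
    - [1,[0,0,1.2],0]

```text
t: 7.12
eef_pos: [530.5, 289.1, 382.7]
tcp_rot: [-2.96, 1.569, 2.119]
ft_force: [-3.1, 5.7, -0.0]
opening: 0.25
```

```bash
python3 -c "
from h import *
c=cams.read_camera('wrist');w=c['image']
cv2.imwrite('pics/c5.png',w[:,:,::-1])
st=monitor.state();print(st['eef_pos'],st['ft_force'],st['moment'],st['opening'])"
```

```text
[530.50384684 289.17865501 382.70353454] [-3.32252827  4.96997173 -0.70511467] [1.29850712 0.53942688 0.01303459] 0.24976662175231712
```

>>> apply_moves:
  series:
    - [1,[0,0,0.3],0]
    - [1,[0,0,0.6],0]
    - [1,[0,0,0.9],0]
    - [1,[0,0,1.2],0]
    - [1,[0,0,1.4],0]
    - [1,[0,0,1.4],0]

```text
t: 7.92
eef_pos: [535.5, 276.2, 382.4]
tcp_rot: [-2.858, 1.569, 2.221]
ft_force: [-2.3, 6.1, -1.8]
opening: 0.246
```

```bash
python3 -c "
from h import *
c=cams.read_camera('wrist');w=c['image'];np.save('w6.npy',c,allow_pickle=True)
cv2.imwrite('pics/c6.png',np.hstack([cv2.resize(cv2.imread('pics/c5.png')[60:270,130:380],(400,336)),cv2.resize(w[60:270,130:380],(400,336))[:,:,::-1]]))
st=monitor.state();print(st['eef_pos'],st['ft_force'],st['moment'],st['opening'])"
```

```text
[535.53654782 276.18668983 382.43772275] [-2.52996526  4.74838371 -3.74483806] [ 1.45343779  0.44807436 -0.0194064 ] 0.2503311082327831
```

View pics/c6.png

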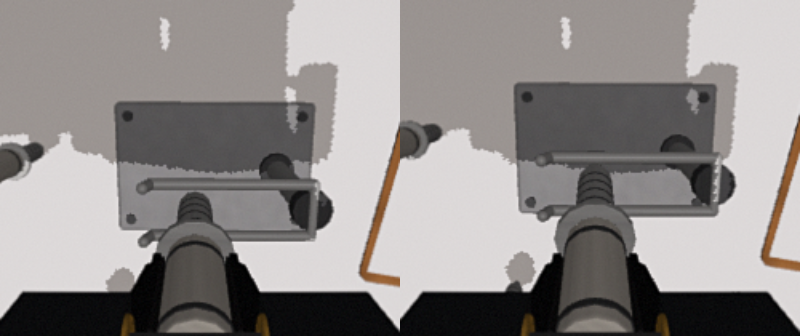

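The force has levelled at about 6 N, so the handle is pivoting in the pads. Picture: the barrel is leaning on the near prong and the tip swings toward the camera. Next I withdraw along the leaned axis and measure the tilt.

>>> apply_moves:
  series:
    - [1,[-1.5,0,0.4],0]
    - [1,[-3,0,0.8],0]
    - [1,[-5,0,1.3],0]
    - [1,[-7,0,1.9],0]
    - [1,[-9,0,2.4],0]
    - [1,[-10,0,2.7],0]
    - [1,[-10,0,2.7],0]
    - [1,[-10,0,2.7],0]

```text
t: 8.98
eef_pos: [545.4, 250.6, 481.9]
tcp_rot: [-1.489, 1.57, -2.693]
ft_force: [-0.5, 0.3, -0.9]
opening: 0.249
```

```bash
python3 -c "
from h import *
c=cams.read_camera('wrist');w=c['image'];np.save('w7.npy',c,allow_pickle=True)
st,R,a=tool(); print(st['eef_pos'],st['ft_force'],st['opening'],a)
np.save('st7.npy',np.r_[st['eef_pos'],st['tcp_rot']])
g=st['eef_pos']+R@[171,0,0]
for th in(0,10,15,20):
    ax=R@[np.cos(np.radians(th)),0,-np.sin(np.radians(th))]
    print(th,proj(c,[g+ax*k for k in(32,99,117)]).round(1).tolist())
cv2.imwrite('pics/c7.png',cv2.resize(w[110:260,160:360],(800,600),interpolation=2)[:,:,::-1])"
```

```text
[545.43543339 250.64212386 481.86712902] [-0.14907306  0.6589005  -2.03498028] 0.24856960605942144 21.03117220628634
0 [[249.8, 226.0], [250.2, 197.1], [250.2, 191.6]]
10 [[249.8, 218.6], [250.1, 178.8], [250.2, 171.1]]
15 [[249.8, 215.1], [250.1, 169.8], [250.2, 161.0]]
20 [[249.8, 211.7], [250.1, 160.9], [250.2, 150.8]]
```

View pics/c7.png

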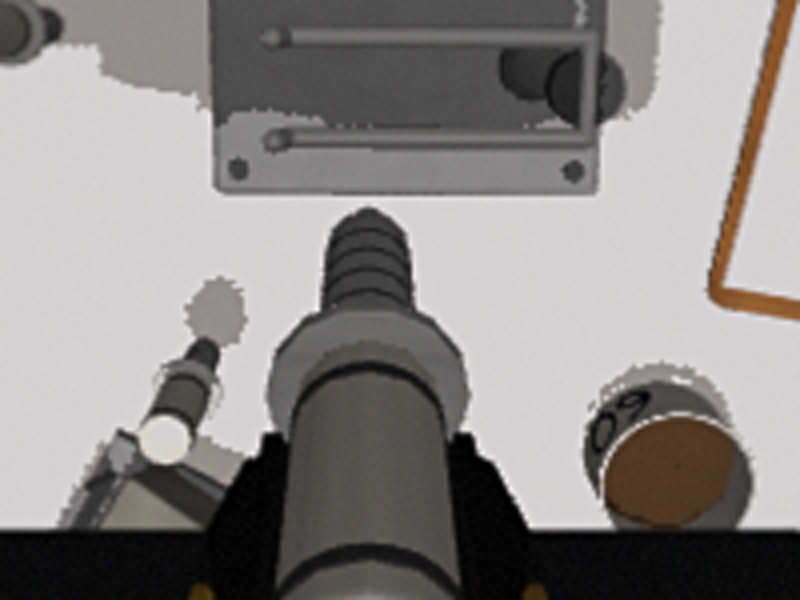

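```bash
cat > m.py <<'E'
from h import *
def rows(c,R,g,th,s=0,e=0):
    th=np.radians(th); ax=R@[np.cos(th),0,-np.sin(th)]; y=R@[0,1,0]; n=np.cross(y,ax); g=g+R@[0,0,e]
    ph=np.linspace(0,2*np.pi,90)[:,None]
    C=lambda k,r:proj(c,g+ax*(k+s)+r*(np.cos(ph)*y+np.sin(ph)*n))
    ft,fb=C(32,17),C(37,17); be=C(99,9); pl=C(115,3.5); i=ft[:,0].argmin()
    return dict(fl_lat=ft[i,1],fl_w=np.ptp(ft[:,0]),fl_top=min(ft[:,1].min(),fb[:,1].min()),be_top=be[:,1].min(),be_w=np.ptp(be[:,0]),pl_top=pl[:,1].min(),tip=proj(c,g+ax*(117+s))[0].round(1))
E
python3 -c "
from m import *
np.set_printoptions(precision=1,suppress=True)
c=np.load('w7.npy',allow_pickle=True).item();v=np.load('st7.npy');R=Ro.from_euler('xyz',v[3:]).as_matrix();g=v[:3]+R@[171,0,0]
for th,s,e in((13,0,0),(15,0,0),(17,0,0),(15,4,0),(15,0,-4),(13,0,-4),(11,0,-4)):
    print(th,s,e,{k:np.round(x,1).tolist() for k,x in rows(c,R,g,th,s,e).items()})
"
```

```text
13 0 0 {'fl_lat': 215.7, 'fl_w': 51.0, 'fl_top': 190.5, 'be_top': 163.8, 'be_w': 20.7, 'pl_top': 162.4, 'tip': [250.2, 165.0]}
15 0 0 {'fl_lat': 214.3, 'fl_w': 51.1, 'fl_top': 189.2, 'be_top': 160.3, 'be_w': 20.9, 'pl_top': 158.4, 'tip': [250.2, 161.0]}
17 0 0 {'fl_lat': 213.0, 'fl_w': 51.3, 'fl_top': 188.0, 'be_top': 156.7, 'be_w': 21.0, 'pl_top': 154.4, 'tip': [250.2, 156.9]}
15 4 0 {'fl_lat': 210.9, 'fl_w': 50.3, 'fl_top': 186.2, 'be_top': 158.3, 'be_w': 20.6, 'pl_top': 156.5, 'tip': [250.2, 159.1]}
15 0 -4 {'fl_lat': 208.6, 'fl_w': 51.4, 'fl_top': 183.3, 'be_top': 155.6, 'be_w': 21.0, 'pl_top': 154.0, 'tip': [250.2, 156.6]}
13 0 -4 {'fl_lat': 210.0, 'fl_w': 51.3, 'fl_top': 184.6, 'be_top': 159.2, 'be_w': 20.8, 'pl_top': 158.0, 'tip': [250.2, 160.7]}
11 0 -4 {'fl_lat': 211.5, 'fl_w': 51.1, 'fl_top': 186.0, 'be_top': 162.8, 'be_w': 20.7, 'pl_top': 162.1, 'tip': [250.2, 164.8]}
```

```bash
python3 -c "
from m import *
np.set_printoptions(precision=1,suppress=True,linewidth=200)
for f in('w4','w7'):
    c=np.load(f+'.npy',allow_pickle=True).item(); g=cv2.cvtColor(c['image'],cv2.COLOR_RGB2GRAY)
    for r in range(155,216): print(f,r,g[r,222:282:2] if r%1==0 else '')
" > prof.txt; awk '$1=="w7"' prof.txt | cut -c1-160 | sed -n 1,50p; awk '$1=="w4"' prof.txt | sed -n '30,61p'; python3 -c "
from m import *
c=np.load('w4.npy',allow_pickle=True).item();R=Ro.from_euler('xyz',np.load('st7.npy')[3:]).as_matrix();g=np.array([526.4,300,382.4])+R@[171,0,0]
for th,s,e in((0,0,0),(0,0,-4),(2,0,-4)):
    print(th,s,e,{k:np.round(x,1).tolist() for k,x in rows(c,R,g,th,s,e).items()})"
```

```text
w7 155 [137 132 135 136 137 137 135 134 133 133 136 134 135 136 136 135 133 134 135 135 135 137 136 132 135 133 134 136 137 135]
w7 156 [132 133 134 133 136 136 134 132 133 133 135 135 139 136 136 135 133 133 134 133 134 136 136 136 137 136 136 136 136 135]
w7 157 [106 107 109 112 116 115 114 116 114 114 119 117 120 118 119 119 120 120 117 121 120 122 121 123 123 124 125 124 126 123]
w7 158 [138 138 139 139 139 140 137 141 138 141 141 106 107 100 107 107 109 109 110 111 104 115 104 115 105 120 119 122 123 121]
w7 159 [214 213 213 212 215 213 213 214 213 214 215 214 214 215 215 217 215 215 215 214 215 216 213 213 213 213 214 214 215 214]
w7 160 [214 213 212 214 214 212 213 214 215 213 213 215 214 215 221 217 219 216 215 214 215 213 214 214 215 214 214 213 213 213]
w7 161 [211 210 213 210 210 211 212 212 210 210 212 210 213 219 215 180 217 213 211 210 211 211 211 212 210 211 210 210 212 213]
w7 162 [211 210 211 210 210 209 210 212 210 211 208 211 216 215  90  69 142 218 212 211 210 210 210 211 210 210 211 211 211 212]
w7 163 [212 210 211 211 211 209 208 211 211 211 210 214 214 144  52 
[... 9097 characters left out ...]
3  86 101 110 114 113 113 111 112 115  83 223 224 223 222 221]
w4 214 [219 221 222 223 185  70 112 113 111 109 113  91  91  73  74  75  77  83 102 110 112 114 112 113 108 146 227 221 223 220]
w4 215 [225 223 224 227 121 104 111 111 111 111  93  72  77  74  75  76  77  77  75  86 115 111 112 112 112  72 223 224 225 225]
0 0 0 {'fl_lat': 225.3, 'fl_w': 50.3, 'fl_top': 199.9, 'be_top': 187.5, 'be_w': 20.1, 'pl_top': 188.7, 'tip': [250.0, 191.7]}
0 0 -4 {'fl_lat': 219.8, 'fl_w': 50.6, 'fl_top': 194.3, 'be_top': 183.1, 'be_w': 20.2, 'pl_top': 184.6, 'tip': [250.0, 187.6]}
2 0 -4 {'fl_lat': 218.2, 'fl_w': 50.6, 'fl_top': 192.7, 'be_top': 179.4, 'be_w': 20.2, 'pl_top': 180.5, 'tip': [250.0, 183.5]}
```

The barrel and flange rows fit a tilt of about 12° with some springback; before the lean the same model gave 0° as it should. About 3° more is needed, so I'll press again with the barrel end against the outside of the far prong.

>>> apply_moves:
  series:
    - [1,[0,0,-3],0]
    - [1,[0,0,-6.3],0]
    - [1,[0,0,-6.3],0]
    - [1,[3,0,-6.3],0]
    - [1,[6,0,-6.3],0]
    - [1,[8.5,0,-6.3],0]
    - [1,[9.8,0,-6.3],0]
    - [1,[9.8,0,-6.3],0]
    - [1,[9.8,0,-5.9],0]
    - [1,[9.8,0,-5.5],0]
    - [1,[9.8,0,-5.2],0]
    - [1,[9.8,0,-4.9],0]
    - [1,[9.8,0,-4.7],0]
    - [1,[9.8,0,-4.5],0]
    - [1,[9.8,0,-4.5],0]

```text
t: 10.9
eef_pos: [529.2, 292.7, 385.0]
tcp_rot: [2.609, 1.57, 1.405]
ft_force: [-1.6, 4.6, -2.4]
opening: 0.246
```

```bash
cat > meas.py <<'E'
from m import *
from scipy.optimize import least_squares
def meas(tag):
    c=cams.read_camera('wrist'); np.save(tag+'.npy',c,allow_pickle=True); st,R,a=tool()
    I=cv2.cvtColor(c['image'],cv2.COLOR_RGB2GRAY).astype(float)[:,250:254].mean(1)
    print(st['t'],st['eef_pos'].round(1),a.round(1),'F',(R.T@st['ft_force']).round(1),'op',st['opening'].round(3))
    print('rows 140..210',I[140:210].round().astype(int).tolist())
    np.save('st.npy',np.r_[st['eef_pos'],st['tcp_rot']])
def fit(tag,fl,top):
    c=np.load(tag+'.npy',allow_pickle=True).item(); v=np.load('st.npy'); R=Ro.from_euler('xyz',v[3:]).as_matrix(); g=v[:3]+R@[171,0,0]
    def f(p):
        r=rows(c,R,g,p[0],0,p[1]); return [r['fl_top']-fl,min(r['pl_top'],r['be_top'])-top]
    p=least_squares(f,[12,0]).x; print('theta,e',p); return p
E
python3 -c "
from meas import *
meas('w8')"
```

```text
Traceback (most recent call last):
  File "meas.py", line 6, in meas
    print(st['t'],st['eef_pos'].round(1),a.round(1),'F',(R.T@st['ft_force']).round(1),'op',st['opening'].round(3))
                                                                                           ^^^^^^^^^^^^^^^^^^^
AttributeError: 'float' object has no attribute 'round'
```

>>> apply_moves:
  series:
    - [1,[-1.5,0,0.1],0]
    - [1,[-3,0,0.4],0]
    - [1,[-5,0,0.9],0]
    - [1,[-8,0,1.5],0]
    - [1,[-10,0,2],0]
    - [1,[-10,0,2],0]
    - [1,[-10,0,2],0]

```text
t: 11.82
eef_pos: [536.3, 273.7, 484.3]
tcp_rot: [-1.056, 1.57, -2.26]
ft_force: [0.1, -0.3, -1.9]
opening: 0.246
```

```bash
sed -i "s/st\['opening'\].round(3)/st['opening']/" meas.py; python3 -c "
from meas import *
meas('w9')
c=np.load('w9.npy',allow_pickle=True).item()
cv2.imwrite('pics/c9.png',cv2.resize(c['image'][110:260,160:360],(800,600),interpolation=2)[:,:,::-1])"
```

```text
11.875 [536.4 273.9 484. ] 21.0 F [ 1.3 -0.3  0.5] op 0.2446657448714316
rows 140..210 [106, 120, 94, 75, 136, 139, 135, 133, 132, 132, 133, 98, 66, 63, 64, 67, 65, 55, 40, 66, 68, 68, 64, 34, 65, 68, 67, 66, 43, 49, 67, 68, 68, 67, 43, 48, 68, 68, 64, 71, 74, 92, 107, 103, 102, 104, 105, 104, 102, 86, 86, 88, 90, 91, 83, 25, 20, 35, 88, 91, 89, 88, 90, 88, 89, 88, 89, 88, 88, 90]
```

```bash
python3 -c "
from meas import *
fit('w9',180.7,151.0)
np.save('st.npy',np.load('st7.npy')); fit('w7',186.8,161.3)"
```

```text
theta,e [15.69618055 -5.28857062]
theta,e [11.921531   -3.00034026]
```

The tilt is now 15.7°. On to the ring, with the jaw axis set level along the slab.

```bash
python3 -c "
from meas import *
shift([441.6,-206.5,470],-102.8)"
```

```text
a 21.025967670646196 shift cm [  1.44063447 -26.08110143  41.43585056] turn 2.1611708353208297 z 483.9904761759017
```

>>> apply_moves:
  series:
    - [1,[0,-2.2,3.5],0.18]
    - [1,[0,-4.4,7],0.36]
    - [1,[0,-6.6,10.5],0.54]
    - [1,[0,-8.8,14],0.72]
    - [1,[0,-11,17.5],0.9]
    - [1,[0,-13.2,21],1.08]
    - [1,[0,-15.4,24.5],1.26]
    - [1,[0,-17.6,28],1.44]
    - [1,[0,-19.8,31.5],1.62]
    - [1,[0.5,-22,35],1.8]
    - [1,[1,-24.2,38.5],1.98]
    - [1,[1.4,-26.1,41.4],2.16]
    - [1,[1.4,-26.1,41.4],2.16]
    - [1,[1.4,-26.1,41.4],2.16]

```text
t: 13.62
eef_pos: [441.5, -205.9, 470.3]
tcp_rot: [-0.438, 1.57, 2.483]
ft_force: [-0.1, 0.4, -2.2]
opening: 0.247
```

```bash
python3 -c "
from meas import *
meas('w10')
shift([441.6,-206.5,395],-102.8); print(monitor.state()['joints'])"
```

```text
13.675 [ 441.6 -205.5  470.5] -102.6 F [ 1.3 -0.2  0.3] op 0.24744774616243556
rows 140..210 [116, 156, 210, 126, 116, 120, 121, 121, 122, 121, 122, 98, 70, 82, 83, 84, 83, 70, 56, 84, 86, 86, 72, 46, 84, 86, 86, 73, 53, 67, 88, 82, 74, 73, 44, 49, 69, 69, 68, 88, 84, 140, 177, 162, 163, 166, 166, 104, 98, 85, 92, 92, 91, 94, 84, 27, 20, 36, 90, 95, 92, 92, 91, 92, 92, 92, 92, 92, 91, 92]
a -102.60860157793496 shift cm [ 7.54890872  0.09393097 -0.02970415] turn 0.0033405326481568713 z 470.4894709731621
[-5.71401237e-01  2.24494972e-01  1.79328617e+00  4.01903610e-05
  1.12442559e+00  1.21943927e+00]
```

>>> apply_moves:
  series:
    - [1,[2,0.1,0],0]
    - [1,[4,0.1,0],0]
    - [1,[6,0.1,0],0]
    - [1,[7.5,0.1,0],0]
    - [1,[7.5,0.1,0],0]
    - [1,[7.5,0.1,0],0]

```text
t: 14.42
eef_pos: [441.5, -206.7, 396.3]
tcp_rot: [2.748, 1.57, -0.615]
ft_force: [-0.6, -0.1, -1.8]
opening: 0.249
```

```bash
python3 -c "
from meas import *
meas('w11')
c=np.load('w11.npy',allow_pickle=True).item(); s=cams.read_camera('scene')
cv2.imwrite('pics/s11.png',s['image'][:,:,::-1])
st,R,a=tool()
r=np.array([487.4,-216.9,68.3]); print('ring wrist/scene',proj(c,r),proj(s,r))
g=st['eef_pos']+R@[171,0,-5.3]; th=np.radians(15.7); ax=R@[np.cos(th),0,-np.sin(th)]
print('tip',g+117*ax, 'scene px grip,tip',proj(s,[g,g+117*ax]))
A=cv2.resize(c['image'][90:240,170:340],(453,400),interpolation=2); q=proj(s,g+60*ax)[0].astype(int)
B=cv2.resize(s['image'][max(q[1]-50,0):q[1]+50,q[0]-43:q[0]+43],(344,400),interpolation=2)
cv2.imwrite('pics/c11.png',np.hstack([A,B])[:,:,::-1]); print(q)"
```

```text
14.475 [ 441.4 -206.8  396.4] -102.7 F [1.7 0.8 0. ] op 0.24940467650430656
rows 140..210 [115, 114, 115, 114, 116, 116, 117, 115, 111, 150, 210, 126, 67, 79, 84, 84, 83, 60, 53, 84, 86, 81, 79, 48, 83, 85, 84, 85, 56, 68, 85, 82, 79, 76, 44, 47, 69, 68, 66, 88, 92, 130, 177, 161, 164, 162, 103, 98, 100, 84, 91, 92, 92, 92, 89, 27, 19, 36, 86, 94, 92, 91, 90, 92, 91, 91, 90, 91, 92, 90]
ring wrist/scene [[251.40953164 140.18952647]] [[370.74665285 215.92704987]]
tip [ 477.73922491 -215.24427927  112.86250955] scene px grip,tip [[384.05952266 177.72763975]
 [374.20716921 205.40688688]]
[378 192]
```

View pics/c11.png

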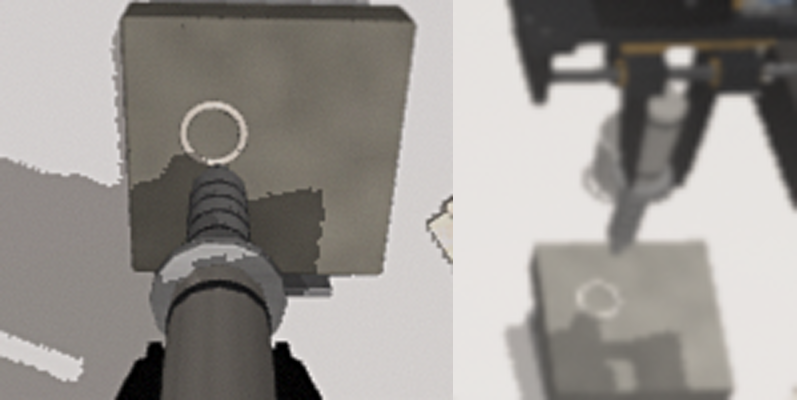

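Wrist half: the ring is at about (250.1,139.5), with the probe column about 3 mm to its right. Scene half: the tip is also about 3 mm right of where it should be. I'll correct by -3 mm in tool y and go to just above the ring.

>>> apply_moves:
  series:
    - [1,[1,-0.3,-0.2],0]
    - [1,[2,-0.3,-0.5],0]
    - [1,[3,-0.3,-0.7],0]
    - [1,[3.6,-0.3,-0.85],0]
    - [1,[3.6,-0.3,-0.85],0]
    - [1,[3.6,-0.3,-0.85],0]

```text
t: 15.28
eef_pos: [450.2, -206.2, 359.9]
tcp_rot: [2.535, 1.57, -0.829]
ft_force: [0.4, -0.6, -1.4]
opening: 0.246
```

```bash
python3 -c "
from meas import *
meas('w12')
c=np.load('w12.npy',allow_pickle=True).item(); s=cams.read_camera('scene')
A=cv2.resize(c['image'][110:210,200:302],(408,400),interpolation=2)
B=cv2.resize(s['image'][165:235,340:408],(388,400),interpolation=2)
cv2.imwrite('pics/c12.png',np.hstack([A,B])[:,:,::-1])
F=[]
for _ in range(10): cams.read_camera('top'); st,R,a=tool(); F.append(R.T@st['ft_force'])
print(np.mean(F,0),np.std(F,0),st['eef_pos'])"
```

```text
15.325 [ 450.2 -206.1  360. ] -102.7 F [1.9 0.2 0.2] op 0.2503566271938896
rows 140..210 [196, 198, 140, 113, 114, 116, 115, 114, 114, 114, 107, 87, 70, 90, 85, 84, 84, 67, 54, 84, 87, 86, 83, 48, 84, 86, 86, 80, 47, 66, 87, 86, 78, 69, 46, 48, 70, 68, 67, 89, 93, 122, 178, 164, 163, 150, 152, 137, 101, 84, 90, 92, 92, 94, 89, 29, 21, 35, 86, 95, 93, 92, 92, 92, 92, 91, 92, 92, 92, 92]
[ 1.53038116  0.03921369 -0.01223164] [0.36142791 0.52900601 0.56953819] [ 450.14961894 -206.08080281  359.74932567]
```

View pics/c12.png

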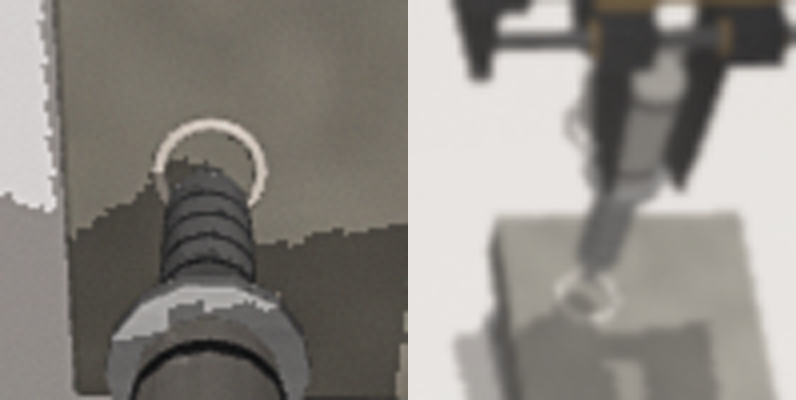

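Wrist half: the ring is centred at crop (211,174), with the barrel at x = 209, so it is centred sideways. Scene half: the plunger is pointing into the ring. Next I work out the last displacement.

```bash
python3 -c "
from meas import *
fit('w12',180.7,151.0)
c=np.load('w12.npy',allow_pickle=True).item();v=np.load('st.npy');R=Ro.from_euler('xyz',v[3:]).as_matrix()
th=np.radians(15.7); off=0.9
tip=v[:3]+R@[171+117*np.cos(th),off,-5.3-117*np.sin(th)]
print('tip px',proj(c,tip))
for z in(66,68.3,70.5): print(z,(R.T@(onz(c,(252.4,153.2),z)[0]-tip)).round(1))"
```

```text
theta,e [15.77040747 -7.32245565]
tip px [[252.65627707 156.03552351]]
66 [10.4 -0.2 -1.1]
68.3 [ 8.1 -0.2 -1.4]
70.5 [ 5.9 -0.2 -1.7]
```

>>> apply_moves:
  series:
    - [1,[0,0,0.2],0]
    - [1,[0.3,0,0.15],0]
    - [1,[0.6,0,0.1],0]
    - [1,[0.8,0,0.06],0]
    - [1,[1.0,0,0.0],0]
    - [1,[1.0,0,0.0],0]

```text
t: 16.62
eef_pos: [450.2, -206.1, 349.6]
tcp_rot: [-0.031, 1.571, 2.889]
ft_force: [0.2, 0.6, -1.3]
opening: 0.251
```

```bash
cat > force.py <<'E'
from meas import *
meas('w13'); F=[];M=[];P=[]
for _ in range(12): cams.read_camera('top'); st,R,a=tool(); F.append(R.T@st['ft_force']);M.append(R.T@st['moment']);P.append(st['eef_pos'])
print(st['t'],'F',np.mean(F,0).round(2),'M',np.mean(M,0).round(3),np.mean(P,0).round(1))
E
python3 force.py
```

```text
16.675 [ 450.2 -206.1  349.7] -102.7 F [1.1 0.9 0.1] op 0.24435048864370668
rows 140..210 [126, 194, 205, 163, 116, 115, 117, 116, 116, 116, 116, 90, 72, 90, 86, 85, 84, 68, 56, 84, 86, 87, 85, 47, 84, 88, 87, 81, 49, 67, 88, 88, 83, 70, 44, 48, 70, 69, 68, 90, 94, 123, 179, 165, 165, 150, 136, 122, 101, 86, 92, 94, 93, 95, 92, 28, 18, 33, 88, 95, 92, 93, 93, 92, 93, 92, 94, 92, 93, 92]
17.275 F [ 1.71  0.16 -0.06] M [ 0.006 -0.065 -0.04 ] [ 450.2 -206.1  349.8]
```

>>> apply_moves:
  series:
    - [1,[0.15,0,0.0],0]
    - [1,[0.3,0,0.0],0]
    - [1,[0.3,0,0.0],0]

```text
t: 17.65
eef_pos: [450.3, -206.1, 346.7]
tcp_rot: [2.689, 1.57, -0.675]
ft_force: [0.3, -0.1, 0.3]
opening: 0.247
```

```bash
python3 force.py
```

```text
17.7 [ 450.2 -206.2  346.8] -102.7 F [-0.6  0.5 -1.6] op 0.24718730042558654
rows 140..210 [113, 172, 214, 188, 114, 113, 117, 116, 116, 116, 115, 94, 78, 84, 85, 86, 84, 50, 72, 86, 87, 86, 64, 64, 85, 88, 87, 86, 49, 79, 88, 87, 88, 78, 36, 56, 71, 70, 78, 91, 100, 143, 173, 164, 164, 107, 102, 102, 102, 89, 93, 92, 93, 94, 78, 26, 20, 42, 95, 96, 94, 94, 92, 93, 92, 93, 92, 92, 93, 93]
18.3 F [-0.02  0.08 -0.64] M [ 0.012  0.16  -0.01 ] [ 450.2 -206.1  346.8]
```

Contact: the normal force is about 1.4 N (about 2.8 mm) with some tangential pull. I'll relieve it sideways and press about 3 mm further along the axis.

>>> apply_moves:
  series:
    - [1,[0.0,0,-0.08],0]
    - [1,[0.15,0,-0.12],0]
    - [1,[0.3,0,-0.16],0]
    - [1,[0.3,0,-0.16],0]

```text
t: 18.8
eef_pos: [451.7, -206.5, 343.6]
tcp_rot: [0.027, 1.57, 2.946]
ft_force: [-1.0, 0.2, 0.6]
opening: 0.248
```

```bash
python3 force.py; python3 -c "
from meas import *
c=np.load('w13.npy',allow_pickle=True).item(); s=cams.read_camera('scene')
A=cv2.resize(c['image'][110:210,200:302],(408,400),interpolation=2)
B=cv2.resize(s['image'][165:235,340:408],(388,400),interpolation=2)
cv2.imwrite('pics/c13.png',np.hstack([A,B])[:,:,::-1])"
```

```text
18.85 [ 451.7 -206.4  343.7] -102.7 F [-1.1  1.  -0.1] op 0.24998252877001031
rows 140..210 [116, 113, 113, 179, 215, 186, 105, 112, 116, 117, 118, 116, 70, 80, 84, 84, 86, 80, 52, 84, 88, 87, 81, 44, 84, 86, 86, 82, 50, 67, 88, 86, 79, 74, 50, 43, 70, 69, 66, 89, 91, 121, 180, 163, 165, 167, 169, 108, 98, 88, 92, 92, 93, 96, 95, 30, 19, 33, 88, 96, 94, 92, 92, 94, 93, 92, 94, 92, 93, 93]
19.45 F [-1.19  0.07  1.08] M [ 0.   -0.28 -0.  ] [ 451.7 -206.4  343.7]
```

View pics/c13.png

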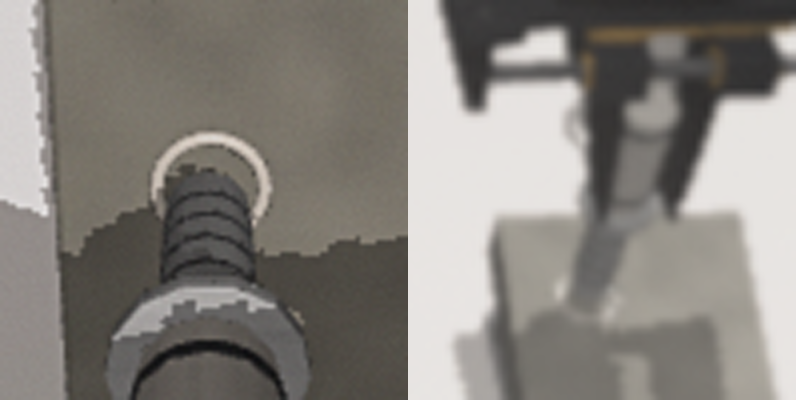

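Net force is 3.0 N along the normal (baseline removed) and 0.3 N tangential, so the plunger is about 6 mm in, halfway. Wrist half: the ring is centred at crop (211,188), with the barrel at 209. One last numeric check of tip against ring and of tilt.

```bash
python3 -c "
from meas import *
th,e=fit('w13',180.7,151.6)
c=np.load('w13.npy',allow_pickle=True).item();v=np.load('st.npy');R=Ro.from_euler('xyz',v[3:]).as_matrix()
t=np.radians(th); tip=v[:3]+R@[171+111*np.cos(t),.9,e-111*np.sin(t)]
print('tip',tip,proj(c,tip),'ring-tip tool',(R.T@(onz(c,(252.4,156.6),tip[2])[0]-tip)).round(1))"
```

```text
theta,e [15.39849334 -7.47570531]
tip [ 487.47594731 -215.43906209   65.65288044] [[252.64812    157.03276411]] ring-tip tool [-0.  -0.2 -0.4]
```

```bash
python3 -c "
from cell import job,monitor
print(job.job_done()); print(monitor.state()['t'])"
```

```text
the job is handed in; nothing more can be done
None
the job is handed in; nothing more can be done
```

I handed the job in at about 19.5 s, with the probe still gripped and pressing on the middle of the ring. `job_done` gives no verdict.

**What I did:** I gripped the hanging probe (the largest of the three) by its handle and lifted it. The moves cannot pitch the tool, so I tilted the handle in the jaws by leaning the barrel on the fixed hook prongs, at about 6 N. The first lean sprang back to about 12°, so I did a second one against the outside of the far prong. I then carried the probe to the ring slab, set the tip on the ring and pressed along the probe's axis.

**Last checks:**

| Check | Result |
|---|---|
| Tilt | about 15.4° in the slope direction (target 15°) |
| Sideways error | about 1.5° of yaw between slab and gripper, judged by eye, so under 0.5° of tilt |
| Tip to ring centre | about 0.5 mm (wrist camera; calibration good to about 2 mm) |
| Pressing force | about 3.0 N along the face normal, so the plunger is about 6 mm in; 0.3 N tangential |
| Grip | opening steady at about 24 mm |

**Disagreements:**
- Contact came about 2 mm lower than I expected, so I set the depth by force.
- The probe's sideways offset in the jaws measured -5.3 mm and later -7.3 mm. That is within camera calibration, and for the final placing I used tip and ring from the same picture.
- I did not take a final overall picture of the other objects. The path stayed clear of the cross slab and the other objects.

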